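# Hardness check of a stone slab at marked points

### The job

First swivel the reader's screen, by pushing it, until it stands square on its base again, facing the front of the base. Then pick up the orange hardness probe and, holding it upright, set its foot squarely on the red dot and then on the yellow dot of the dark stone slab, resting it for a moment on each; lift it clear between them and touch the stone nowhere else (the green dot is already done). Finally stand the probe upright on its round blue pad again and let go, with the screen still square and the things lying around left where they are.

Things in the scene. Friction and masses are not known exactly. Their poses are not given: they have to be found in the camera images.
- screen (a joint): swivel angle of the reader's screen about its vertical post, rad: 0 = square on its base, facing the base's front (base -x); positive = turned counter-clockwise seen from above. Starts turned clockwise by 0.6 to 1.1 rad, its edge on the base's -y side having come forward. Stiff: stays where left, takes about 3 N at 50 mm from the post to move. Stops at -1.5 and 1.5
- reader_base: the reader's heavy grey base, fixed, 130 x 130 mm and 22 mm high, origin at the centre of its underside; its front is -x, with an orange line on top from the middle to the front edge. The screen's post stands at its centre.
- screen_middle (a point): The screen is an upright black panel 150 mm wide, 22 mm thick, its middle plane through the post's axis, lower edge 60 mm and upper edge 160 mm above the table, dark teal display in front, orange line across the middle of its top edge. This point: middle of its front face, 11 mm in front of the post's axis and 110 mm above the table; -x is the way it faces, y runs along its width
- probe: the hardness probe, loose, 200 to 325 g, upright and round: steel foot 34 mm in diameter and 12 mm high, thin steel neck 22 mm in diameter up to 40 mm, orange grip 30 mm in diameter from 40 to 125 mm, black cap 22 mm in diameter up to 137 mm. Origin at the centre of the foot's underside, z up along the probe. It starts standing upright on the blue pad
- probe_foot (a point): centre of the underside of the probe's foot (the probe's origin)
- pad: round blue rubber pad on which the probe stands, fixed, 130 mm in diameter, 6 mm thick, origin at the centre of its underside (on the table)
- slab: polished dark stone slab, fixed, 220 (x) x 240 (y) x 30 mm, origin at the centre of its underside; top face 30 mm above the table
- dot_red: red flat sticker, 34 mm in diameter, stuck on the slab; origin at its centre, on the slab's top face
- dot_yellow: yellow sticker of the same kind
- dot_green: green sticker of the same kind, already measured: not to be touched with the probe
- disc_stack: three abrasive discs in a pile, 100 mm in diameter, 34 mm high, loose, leave alone; origin under the centre
- rubbing_brick: abrasive brick with a wooden back, 60 x 150 x 52 mm, loose, leave alone; origin under the centre
- spray_bottle: closed bottle with a red cap, 72 mm in diameter, 170 mm high, loose, leave alone; origin under the centre
- brush: small hand brush, lying along its x axis, about 200 mm long, 42 mm wide and 20 mm high, loose, leave alone
- wood_block: wooden packing block, 80 x 120 x 50 mm, loose, leave alone; origin under the centre
Things that resemble listed ones, but are neither listed nor needed, are in the scene too. Leave any purple look-alike of the pad alone. Of the things shaped like the reader_base, the grey one is meant.

How it is judged:
By the outcome, as a careful person would: the job done as asked, in the order asked, and still so for the second after the job is handed in, with the robot touching nothing.
It also fails if it takes over 67 s, if anything falls off the work surface, if the arm or the gripper's body presses on something with over 40 N, if the wrist force passes 120 N, or if a joint passes its speed limit or range.

### The arm

A 6-joint arm with a two-finger parallel gripper is mounted at the origin on the work surface. World frame = base frame: x ahead of the robot, y to its left, z up, the work surface at z = 0. Lengths are in mm, angles in rad, forces in N, time in s.
With the tool pointing down it reaches from about 375 to 975 mm from the base axis. Payload 3.8 kg.
Tool frame: the origin (TCP) lies midway between the tips of the shut fingers; the grasp point (between the pads) lies 19 mm behind it; z points along the fingers, y is the line along which they close (so a half turn about z gives the same grasp; the last joint's range is limited). The gripper opens to 88 mm and grips with 3 to 60 N. Pads are 18 mm wide; open, the fingers measure 123 mm over their backs; the gripper's body (75 mm by 187 mm) begins 45 mm behind the grasp point.
Start: joints at [1.271, 0.264, 1.604, -0, 1.274, -0.037], TCP at [175.353, 651.82, 238.706] pointing down, gripper open.
Joint ranges: [-2.63, 2.63], [-0.94, 2.18], [0.31, 2.57], [-1.31, 4.45], [0, 2.66], [-2.55, 2.55]. Speed limits (rad/s): [2.57, 2.57, 3.14, 3.14, 3.14, 3.14].

### API

Orientations are given as a unit quaternion [w, x, y, z].
In Python, from rig import * gives the robot as it stands.
- The arm moves only by the shell command python3 -m creep 'ROWS' [FORCE]. ROWS is JSON, a list of rows, each an object with "gripper": the opening, from -1 (shut) to 1 (fully open); "linear": the shift along the tool's x, y, z normalised to -1 to 1, where 1 is 400 mm, a list of three; "rot": the turn, a rotation vector about the tool's x, y, z normalised to -1 to 1, where 1 is 45 degrees, a list of three. In form: [{"gripper": gripper, "linear": [x, y, z], "rot": [ax, ay, az]}, ...]. A call has 1 to 5 rows; each row is the pose to reach, as a shift and turn from the pose commanded when the call began, along the tool's axes at that moment; what a row does not reach only later rows make up. A row lasts 1/12 s, in which the tool goes at most 41.7 mm and 7.16 degrees, less where a joint would pass 70% of its speed; a pose out of reach is approached as far as the arm can. A call with a number of a shift or a turn outside -1 to 1 is refused whole. A call with a gripper value outside its range is refused whole. The fingers move at their own pace and stop on an object; FORCE is the grip in N (left out, the last holds). Time passes only in rows, so rows that repeat a pose let the fingers close. It gives the time, the measured TCP pose, the force, the opening and the grip force at its end, in the units of the state.
- get_state(): the state, without advancing time (a new reading comes with each control period).
- camera(name): name is "side" or "top" or "wrist"; returns (picture, depth): 384x512x3 uint8, red, green, blue; 384x512 float32, mm along the optical axis (not along the pixel's ray), 0 where there is no reading.
- camera_info(name): a dict with "fx", "fy", "cx", "cy" (pixels), "dist" ([k1, k2, p1, p2, k3] as OpenCV has them; the pictures are not rectified), "R" (3x3) and "t" (3): a world point X has camera coordinates R X + t; the wrist camera has in their place "T_tool_cam" (4x4, takes a point from camera to tool coordinates, whose origin is the TCP and whose axes are the flange's). Camera axes: x right, y down, z forward; pixel columns grow to the right and rows downward; lengths in mm; the calibration is good to about 2 mm. A picture is of the moment at which its call begins: read the wrist's pose just before it. camera_info takes no time and is no camera call.
- job_done(): hands the job in; it is judged then, once.
Trained networks look in the newest picture that a camera, given by its name, has taken for a name from the list of things; names that differ only in an ending like _2 or _b are one class to them, and where a whole thing is asked for, a point or a joint stands for the part that bears it (a point fixed in the world has none). Each returns a list of dicts, best first, with "score" (0 to 1); they miss things now and then, are a little off and sometimes report something else, mostly with a low value. They report only what shows in the picture. A call takes as long as a camera call. They do not tell look-alikes from the thing itself.
- spot_in(camera, label): "pixel" ([column, row] in pixels, amid what is visible of it).
The state is a dict: "time": time; "joints": joint angles; "qvel": joint speeds; "joint_torque": joint torques, N m; "tool_pos": TCP position; "tool_rot": TCP orientation; "wrist_force": force on the tool from outside, world axes, zero at the start; "ft_torque": the same for the moment, N m; "grip_width": finger opening in mm; "grip_force": force on a finger pad.
Only numpy, scipy, OpenCV 4.12 (cv2) and the standard library are available. Lean on these libraries where they do the work, as an engineer would, in place of code of your own. Each camera call takes 0.05 s, during which the arm holds its last target. There are 200 camera calls.

## Working session

There is one attempt and no reset: what is moved stays moved. The work goes in short steps, Python scripts to look and compute and a shell command to move; the robot and the scene stay as the last step left them, time stands still between calls to the robot, and variables do not carry over. Pictures are saved under pics/ and viewed, at most 10 in all, crops included, and the job is handed in when it is done.

```bash
ls; mkdir -p pics
cat > h.py <<'E'
from rig import *
import numpy as np, cv2
from scipy.spatial.transform import Rotation as Ro
def cam(n):
    s=get_state(); p,d=camera(n); i=camera_info(n)
    K=np.array([[i['fx'],0,i['cx']],[0,i['fy'],i['cy']],[0,0,1.]]); D=np.array(i['dist'],float)
    if 'R' in i:
        R=np.array(i['R']); t=np.array(i['t'])
    else:
        T=np.array(i['T_tool_cam']); q=s['tool_rot']
        W=Ro.from_quat([q[1],q[2],q[3],q[0]]).as_matrix()
        Rc=W@T[:3,:3]; tc=W@T[:3,3]+np.array(s['tool_pos']); R=Rc.T; t=-R@tc
    return dict(p=p,d=d,K=K,D=D,R=R,t=t,s=s)
def pts(c,px,z=None,depth=None):
    "pixels -> world; on plane z, or by depth"
    px=np.array(px,float).reshape(-1,1,2)
    n=cv2.undistortPoints(px,c['K'],c['D']).reshape(-1,2)
    r=np.c_[n,np.ones(len(n))]
    if z is None:
        if depth is None: depth=np.array([c['d'][int(round(v)),int(round(u))] for u,v in px[:,0]])
        return (r*np.array(depth).reshape(-1,1)-c['t'])@c['R']
    o=-c['R'].T@c['t']; w=r@c['R']
    return o+w*((z-o[2])/w[:,2])[:,None]
def save(c,f,box=None,k=1):
    p=c['p'][...,::-1]
    if box: p=p[box[1]:box[3],box[0]:box[2]]
    cv2.imwrite('pics/'+f,cv2.resize(p,None,fx=k,fy=k,interpolation=cv2.INTER_CUBIC))
E
python3 - <<'E'
from h import *
a=cam('top')
for l in ['reader_base','screen_middle','probe','pad','slab','dot_red','dot_yellow','dot_green','disc_stack','rubbing_brick','spray_bottle','brush','wood_block']:
    r=spot_in('top',l)[:3]
    print(l,[(np.round(x['pixel']).tolist(),round(x['score'],2),np.round(pts(a,[x['pixel']])[0]).tolist()) for x in r])
save(a,'top.png',None,1.5); b=cam('side'); save(b,'side.png',None,1.5)
s=get_state(); print(s)
E
```

```text
pics
reader_base [([138.0, 186.0], 0.87, [520.0, 306.0, 161.0]), ([159.0, 262.0], 0.8, [311.0, 246.0, 161.0])]
screen_middle [([128.0, 183.0], 0.73, [528.0, 334.0, 161.0]), ([155.0, 264.0], 0.63, [307.0, 257.0, 158.0]), ([261.0, 191.0], 0.21, [516.0, -35.0, 27.0])]
probe [([364.0, 183.0], 0.53, [527.0, -320.0, 145.0])]
pad [([402.0, 132.0], 0.83, [701.0, -474.0, 3.0]), ([350.0, 186.0], 0.8, [535.0, -308.0, 2.0]), ([130.0, 184.0], 0.62, [527.0, 328.0, 163.0])]
slab [([260.0, 193.0], 0.68, [511.0, -32.0, 31.0]), ([416.0, 193.0], 0.3, [509.0, -504.0, 25.0])]
dot_red [([348.0, 188.0], 0.3, [527.0, -301.0, 8.0])]
dot_yellow []
dot_green [([256.0, 207.0], 0.66, [467.0, -19.0, 34.0])]
disc_stack [([351.0, 136.0], 0.94, [682.0, -308.0, 37.0])]
rubbing_brick [([178.0, 127.0], 0.58, [711.0, 215.0, 49.0])]
spray_bottle [([79.0, 166.0], 0.79, [585.0, 488.0, 115.0]), ([244.0, 168.0], 0.71, [586.0, 16.0, 31.0])]
brush [([414.0, 193.0], 0.74, [509.0, -501.0, 16.0])]
wood_block [([392.0, 261.0], 0.77, [305.0, -420.0, 49.0])]
{'time': 0.75, 'joints': array([ 1.27109641e+00,  2.63861884e-01,  1.60395941e+00, -1.42746766e-05,
        1.27370462e+00, -3.69231188e-02]), 'qvel': array([-0.00098794, -0.00057268, -0.00017592,  0.0008938 , -0.00020947,
       -0.00035206]), 'joint_torque': array([-6.14324636e-04, -5.01912260e+01, -3.57195532e+01,  7.27131148e-02,
        1.82815857e-02,  1.24273464e-05]), 'tool_pos': array([175.36558655, 651.83670771, 238.75339175]), 'tool_rot': array([1.23187031e-05, 1.31008631e-01, 9.91381227e-01, 3.17571485e-05]), 'wrist_force': array([ 0.26326531, -0.17586718, -0.28104678]), 'ft_torque': array([ 0.04297069, -0.0469848 , -0.01892161]), 'grip_force': 0.0, 'grip_width': 87.71279635248908}
```

View pics/top.png

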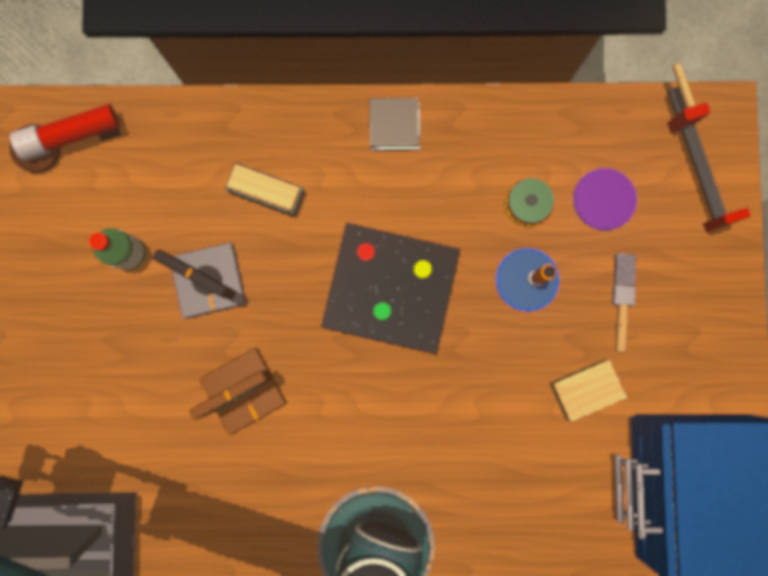

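View pics/side.png

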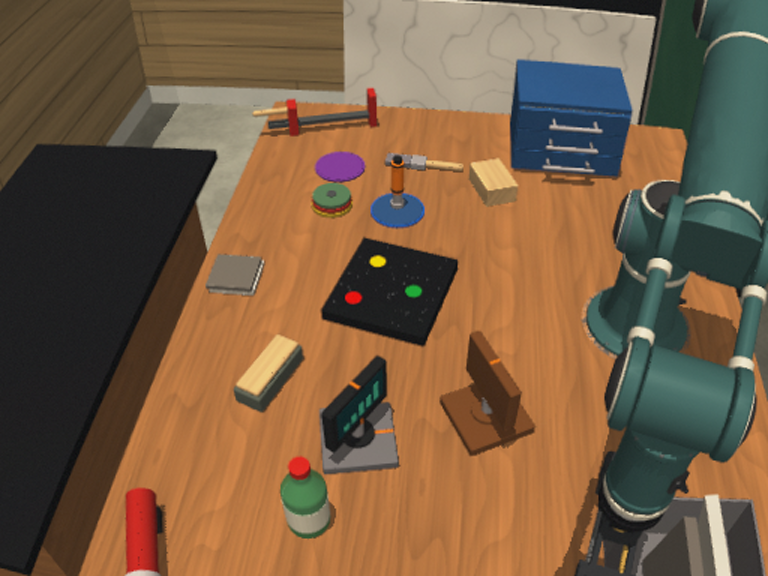

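The top picture (1.5x) shows the grey base at (208,280) with its orange front line at (212,300). Its screen runs from (155,253) to (243,298). The brown look-alike is at (240,390). The slab is at (390,290), with dots red (366,252), yellow (422,269) and green (382,311). The probe stands on the blue pad at (540,277). The side picture confirms that the display faces +y/-x.

```bash
cat > m.py <<'E'
from h import *
def cloud(c):
    v,u=np.mgrid[0:384,0:512]; px=np.c_[u.ravel(),v.ravel()].astype(float)
    X=pts(c,px,depth=c['d'].ravel()); X[c['d'].ravel()==0]=np.nan
    return X,cv2.cvtColor(c['p'],cv2.COLOR_RGB2HSV).reshape(-1,3).astype(int)
def near(X,x,y,r,z0,z1): return (np.hypot(X[:,0]-x,X[:,1]-y)<r)&(X[:,2]>z0)&(X[:,2]<z1)
def rect(P):
    r=cv2.minAreaRect(P[:,:2].astype(np.float32)); return np.round(r[0],1),np.round(r[1],1),round(r[2],2)
def line(P):
    m=P[:,:2].mean(0); d=np.linalg.svd(P[:,:2]-m)[2][0] if len(P)<4000 else np.linalg.eigh(np.cov((P[:,:2]-m).T))[1][:,1]
    d=d*np.sign(d[1]); e=(P[:,:2]-m)@d
    return np.round(m,1),np.round(np.degrees(np.arctan2(-d[0],d[1])),1),np.round(m+d*e.min()),np.round(m+d*e.max()) # yaw of panel (y along width)
def dots(X,H,x=520,y=-35):
    n=near(X,x,y,170,20,42)&(H[:,1]>130)&(H[:,2]>80)
    for k,a,b in(('red',-8,8),('yellow',22,36),('green',45,80)):
        h=np.where(H[:,0]>170,H[:,0]-180,H[:,0]); m=n&(h>=a)&(h<=b); print(k,m.sum(),np.round(X[m].mean(0),1) if m.any() else '')
E
python3 - <<'E'
from m import *
c=cam('top'); X,H=cloud(c)
b=near(X,525,320,110,14,30)&(H[:,1]<70); print('base',rect(X[b]))
o=near(X,525,320,110,14,30)&(H[:,1]>130)&(H[:,0]<25); print('orange',o.sum(),np.round(X[o].mean(0),1))
s=near(X,525,320,110,150,170); print('screen',s.sum(),line(X[s]))
s=near(X,307,250,110,150,170); print('brown',s.sum(),line(X[s]))
s=near(X,515,-35,170,24,38)&(H[:,2]<110); print('slab',rect(X[s]))
dots(X,H)
p=near(X,535,-308,90,-4,14)&(H[:,0]>95)&(H[:,0]<125); print('pad',p.sum(),cv2.minEnclosingCircle(X[p][:,:2].astype(np.float32)))
p=near(X,525,-315,60,130,155); print('cap',p.sum(),X[p].mean(0))
p=near(X,585,490,70,150,185); print('bottle',p.sum(),X[p].mean(0))
E
```

```text
base (array([533.1, 340.4]), array([126.6, 126.8]), 13.31)
orange 35 [495.8 329.9  22.4]
screen 438 (array([532.7, 340.4]), np.float64(-28.9), array([497., 276.]), array([570., 408.]))
brown 461 (array([309.6, 267.3]), np.float64(28.2), array([346., 200.]), array([273., 335.]))
slab (array([514.6, -32.3]), array([236.9, 216.9]), 76.55)
red 130 [589.5  18.7  30.9]
yellow 142 [552.8 -96.2  31.1]
green 103 [468.  -13.7  31.5]
pad 1079 ((533.5442504882812, -312.1190490722656), 63.731712341308594)
cap 74 [ 534.66010546 -325.51600196  139.40038526]
bottle 127 [590.87776712 504.30880623 169.05297709]
```

```bash
cat > go.py <<'E'
import sys
from h import *
# go.py x y z yaw_deg : shift/turn from present pose; yaw: tool x = (-cos,-sin), y=(-sin,cos), z down
def go(x,y,z,yaw):
    s=get_state(); q=s['tool_rot']; W=Ro.from_quat([q[1],q[2],q[3],q[0]]).as_matrix()
    a=np.radians(yaw); G=np.array([[-np.cos(a),-np.sin(a),0],[-np.sin(a),np.cos(a),0],[0,0,-1.]]).T
    print('t',round(s['time'],2),'pos',np.round(s['tool_pos'],1),'yaw',round(np.degrees(np.arctan2(-W[0,1],W[1,1])),2),'tilt',np.round(np.degrees(W[:2,2]),2),'F',np.round(s['wrist_force'],1),'w',round(s['grip_width'],1),'g',round(s['grip_force'],1))
    d=W.T@(np.array([x,y,z])-s['tool_pos'])
    print('linear',np.round(d/400,4).tolist(),'rot',np.round(np.degrees(Ro.from_matrix(W.T@G).as_rotvec())/45,4).tolist(),'rows',round(np.linalg.norm(d)/41.7,1))
if __name__=='__main__': go(*map(float,sys.argv[1:5]))
E
python3 go.py 462 316 239 -28.9
```

```text
t 0.8 pos [175.3 651.8 238.8] yaw -15.05 tilt [0.   0.01] F [-0.   0.3  0.3] w 88.1 g 0.0
linear [-0.9101, -0.6246, -0.0007] rot [0.0001, -0.0, 0.3077] rows 10.6
```

```bash
python3 -m creep '[{"gripper":-1,"linear":[-0.91,-0.625,0],"rot":[0,0,0.308]},{"gripper":-1,"linear":[-0.91,-0.625,0],"rot":[0,0,0.308]},{"gripper":-1,"linear":[-0.91,-0.625,0],"rot":[0,0,0.308]},{"gripper":-1,"linear":[-0.91,-0.625,0],"rot":[0,0,0.308]},{"gripper":-1,"linear":[-0.91,-0.625,0],"rot":[0,0,0.308]}]' 10; python3 go.py 462 316 239 -28.9
```

```text
time: 1.22
tool_pos: [311.3, 491.9, 238.8]
tool_rot: [0.0, 0.249, 0.968, 0.0]
wrist_force: [1.1, 0.3, 0.4]
grip_width: 57.1
grip_force: 0.0
t 1.22 pos [311.3 491.9 238.8] yaw -28.87 tilt [0.02 0.02] F [1.1 0.3 0.4] w 57.1 g 0.0
linear [-0.5422, -0.2032, -0.0004] rot [0.0005, 0.0002, 0.0006] rows 5.6
```

```bash
python3 -m creep '[{"gripper":-1,"linear":[-0.54,-0.203,0],"rot":[0,0,0]},{"gripper":-1,"linear":[-0.54,-0.203,0],"rot":[0,0,0]},{"gripper":-1,"linear":[-0.54,-0.203,0],"rot":[0,0,0]},{"gripper":-1,"linear":[-0.54,-0.203,0],"rot":[0,0,0]},{"gripper":-1,"linear":[-0.54,-0.203,0],"rot":[0,0,0]}]'; python3 go.py 462 316 120 -28.9
```

```text
time: 1.63
tool_pos: [446.8, 333.1, 239.1]
tool_rot: [0.0, 0.25, 0.968, 0.0]
wrist_force: [-0.9, 1.4, 0.3]
grip_width: 23.6
grip_force: 0.0
t 1.63 pos [446.8 333.1 239.1] yaw -28.91 tilt [0.04 0.03] F [-0.9  1.4  0.3] w 23.6 g 0.0
linear [-0.0539, -0.0194, 0.2977] rot [0.0009, 0.0005, -0.0001] rows 2.9
```

Run:
```python
from h import *
c=cam('wrist'); save(c,'w1.png',None,1.2)
```

```text
(no output)
```

View pics/w1.png

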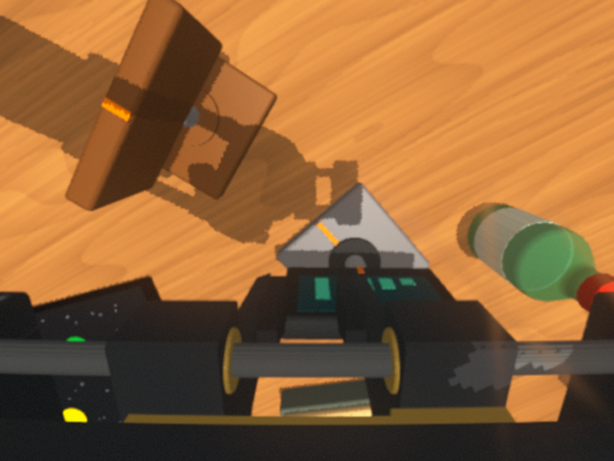

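The wrist view shows the fingers in front of the teal display at (350,290). The brown look-alike is clear of them at upper left (140,110), and the bottle is at right (540,260). The way down is free.

```bash
python3 -m creep '[{"gripper":-1,"linear":[-0.054,-0.02,0.298],"rot":[0,0,0]},{"gripper":-1,"linear":[-0.054,-0.02,0.298],"rot":[0,0,0]},{"gripper":-1,"linear":[-0.054,-0.02,0.298],"rot":[0,0,0]},{"gripper":-1,"linear":[-0.054,-0.02,0.298],"rot":[0,0,0]},{"gripper":-1,"linear":[-0.054,-0.02,0.298],"rot":[0,0,0]}]'
python3 - <<'E'
from go import *
C=np.array([533,340.4])
for th in (-24,-14,-4,5,11):
    a=np.radians(th); y=np.array([-np.sin(a),np.cos(a)]); n=-np.array([np.cos(a),np.sin(a)])
    p=C-55*y+20*n; print(th,p); go(*p,120,th)
E
```

```text
time: 2.1
tool_pos: [459.0, 316.2, 117.5]
tool_rot: [-0.002, 0.25, 0.968, -0.002]
wrist_force: [-0.3, 0.3, 0.3]
grip_width: 0.8
grip_force: 0.0
-24 [492.35857548 298.28973269]
t 2.1 pos [459.  316.2 117.5] yaw -28.97 tilt [-0.29 -0.17] F [-0.3  0.3  0.3] w 0.8 g 0.0
linear [-0.0946, 0.0011, -0.0065] rot [-0.0062, -0.0041, -0.1104] rows 0.9
-14 [500.28838122 291.87217297]
t 2.1 pos [459.  316.2 117.5] yaw -28.97 tilt [-0.29 -0.17] F [-0.3  0.3  0.3] w 0.8 g 0.0
linear [-0.1197, -0.0034, -0.0065] rot [-0.0058, -0.0046, -0.3326] rows 1.2
-4 [509.21211294 286.92910671]
t 2.1 pos [459.  316.2 117.5] yaw -28.97 tilt [-0.29 -0.17] F [-0.3  0.3  0.3] w 0.8 g 0.0
linear [-0.1452, -0.0034, -0.0066] rot [-0.0054, -0.0051, -0.5548] rows 1.4
5 [517.86967189 283.86617675]
t 2.1 pos [459.  316.2 117.5] yaw -28.97 tilt [-0.29 -0.17] F [-0.3  0.3  0.3] w 0.8 g 0.0
linear [-0.1679, 0.0004, -0.0067] rot [-0.005, -0.0056, -0.7548] rows 1.6
11 [523.86195108 282.594325  ]
t 2.1 pos [459.  316.2 117.5] yaw -28.97 tilt [-0.29 -0.17] F [-0.3  0.3  0.3] w 0.8 g 0.0
linear [-0.1825, 0.0049, -0.0068] rot [-0.0047, -0.0059, -0.8882] rows 1.8
```

```bash
python3 -m creep '[{"gripper":-1,"linear":[-0.06,0,0],"rot":[0,0,0]},{"gripper":-1,"linear":[-0.083,0,0],"rot":[0,0,-0.05]},{"gripper":-1,"linear":[-0.1,0,0],"rot":[0,0,-0.16]},{"gripper":-1,"linear":[-0.11,-0.002,0],"rot":[0,0,-0.24]},{"gripper":-1,"linear":[-0.12,-0.003,0],"rot":[0,0,-0.33]}]'
cat >> m.py <<'E'
def scr(C=(533,340)):
    c=cam('top'); X,H=cloud(c); s=near(X,*C,95,150,168)&(H[:,2]<110); print('screen',s.sum(),line(X[s]),rect(X[s])); return c
E
python3 - <<'E'
from m import *
scr()
from go import *
C=np.array([533,340.4])
for th in (-4,5,11):
    a=np.radians(th); y=np.array([-np.sin(a),np.cos(a)]); n=-np.array([np.cos(a),np.sin(a)])
    p=C-55*y+20*n; go(*p,120,th)
E
```

```text
time: 2.52
tool_pos: [501.8, 294.2, 122.7]
tool_rot: [-0.0, 0.121, 0.993, 0.0]
wrist_force: [-5.5, -0.4, 0.9]
grip_width: 0.6
grip_force: 2.9m.py:10: RuntimeWarning: Mean of empty slice.
  m=P[:,:2].mean(0); d=np.linalg.svd(P[:,:2]-m)[2][0] if len(P)<4000 else np.linalg.eigh(np.cov((P[:,:2]-m).T))[1][:,1]
  ret = um.true_divide(
Traceback (most recent call last):
  File "m.py", line 18, in scr
    c=cam('top'); X,H=cloud(c); s=near(X,*C,95,150,168)&(H[:,2]<110); print('screen',s.sum(),line(X[s]),rect(X[s])); return c
                                                                                             ~~~~^^^^^^
  File "m.py", line 12, in line
    return np.round(m,1),np.round(np.degrees(np.arctan2(-d[0],d[1])),1),np.round(m+d*e.min()),np.round(m+d*e.max()) # yaw of panel (y along width)
                                                                                     ~~~~~^^
ValueError: zero-size array to reduction operation minimum which has no identity
```

Run:
```python
from go import *
C=np.array([533,340.4])
for th in (-4,5,10):
    a=np.radians(th); y=np.array([-np.sin(a),np.cos(a)]); n=-np.array([np.cos(a),np.sin(a)])
    p=C-55*y+20*n; go(*p,120,th)
c=cam('side'); save(c,'side2.png',(190,200,400,384),3)
```

```text
t 2.57 pos [502.4 293.9 122.7] yaw -13.63 tilt [0.01 0.04] F [-4.7 -1.3  0.1] w 0.8 g 2.1
linear [-0.0206, -0.0128, 0.0067] rot [0.0008, 0.0001, -0.214] rows 0.2
t 2.57 pos [502.4 293.9 122.7] yaw -13.63 tilt [0.01 0.04] F [-4.7 -1.3  0.1] w 0.8 g 2.1
linear [-0.0435, -0.0152, 0.0067] rot [0.0008, 0.0002, -0.414] rows 0.4
t 2.57 pos [502.4 293.9 122.7] yaw -13.63 tilt [0.01 0.04] F [-4.7 -1.3  0.1] w 0.8 g 2.1
linear [-0.0562, -0.0149, 0.0067] rot [0.0008, 0.0002, -0.5251] rows 0.6
```

```bash
python3 -m creep '[{"gripper":-1,"linear":[-0.011,-0.007,0],"rot":[0,0,-0.11]},{"gripper":-1,"linear":[-0.021,-0.013,0],"rot":[0,0,-0.21]},{"gripper":-1,"linear":[-0.033,-0.015,0],"rot":[0,0,-0.31]},{"gripper":-1,"linear":[-0.0435,-0.0155,0],"rot":[0,0,-0.41]},{"gripper":-1,"linear":[-0.05,-0.015,0],"rot":[0,0,-0.47]}]'; python3 go.py 505 285 120 7
```

```text
time: 3.03
tool_pos: [520.7, 284.4, 122.8]
tool_rot: [0.001, -0.064, 0.998, 0.001]
wrist_force: [-3.8, 0.4, 0.3]
grip_width: 0.5
grip_force: 2.1
t 3.03 pos [520.7 284.4 122.8] yaw 7.3 tilt [0.1  0.14] F [-3.8  0.4  0.3] w 0.5 g 2.1
linear [0.0386, 0.0064, 0.0069] rot [0.0028, 0.0027, 0.0068] rows 0.4
```

```bash
cat >> m.py <<'E'
def scrv(name,f=None):
    c=cam(name); X,H=cloud(c); s=near(X,533,340,85,157,164)&(H[:,2]<90); print(name,s.sum()); 
    if s.sum()>20: print(line(X[s]),rect(X[s]))
    if f: save(c,f,None,1.2)
E
python3 -c "
from m import *
scrv('side','side3.png'); scrv('top'); scrv('wrist')"
```

```text
side 186
(array([528.4, 384.9]), np.float64(8.3), array([533., 351.]), array([524., 418.])) (array([528.2, 384.5]), array([20.8, 67.6]), 6.5)
top 0
wrist 2703
(array([534.3, 332.2]), np.float64(0.3), array([535., 272.]), array([534., 391.])) (array([525.3, 331.8]), array([ 42.9, 114.5]), 7.67)
```

View pics/side3.png

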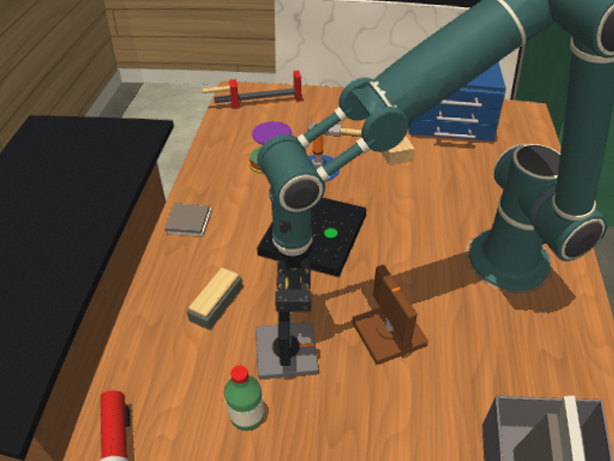

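The side view shows the closed fingers resting flat against the screen, which is edge-on to the camera at (287,345). Its fitted yaw is about 7°, which agrees with the tool's 7.3°. The base stands at 13.3°.

Run:
```python
from go import *
C=np.array([533,340.4])
for th in (10,12.5):
    a=np.radians(th); y=np.array([-np.sin(a),np.cos(a)]); n=-np.array([np.cos(a),np.sin(a)])
    p=C-55*y+19.5*n; go(*p,123,th)
```

```text
t 3.18 pos [521.1 284.2 122.4] yaw 7.02 tilt [0.17 0.13] F [-2.3  1.   2.2] w 0.4 g 1.3
linear [-0.0052, -0.004, -0.0014] rot [0.0024, 0.0042, -0.0662] rows 0.1
t 3.18 pos [521.1 284.2 122.4] yaw 7.02 tilt [0.17 0.13] F [-2.3  1.   2.2] w 0.4 g 1.3
linear [-0.0113, -0.0056, -0.0014] rot [0.0023, 0.0042, -0.1217] rows 0.1
```

Push, then back off and rise.

```bash
python3 -m creep '[{"gripper":-1,"linear":[-0.005,-0.004,0],"rot":[0,0,-0.06]},{"gripper":-1,"linear":[-0.01,-0.005,0],"rot":[0,0,-0.11]},{"gripper":-1,"linear":[-0.012,-0.006,0],"rot":[0,0,-0.122]},{"gripper":-1,"linear":[-0.012,-0.006,0],"rot":[0,0,-0.122]}]'; python3 -c "
from go import *; go(521,284,123,12.5)"; python3 -m creep '[{"gripper":-1,"linear":[0.04,0,0],"rot":[0,0,0]},{"gripper":-1,"linear":[0.08,0,-0.03],"rot":[0,0,0]},{"gripper":-1,"linear":[0.09,-0.05,-0.1],"rot":[0,0,0]},{"gripper":-1,"linear":[0.1,-0.12,-0.15],"rot":[0,0,0]},{"gripper":-1,"linear":[0.1,-0.2,-0.2],"rot":[0,0,0]}]'
python3 - <<'E'
from m import *
scrv('top');scrv('side'); scrv('wrist','w4.png')
c=cam('top'); X,H=cloud(c)
b=near(X,533,340,110,14,30)&(H[:,1]<70); print('base',b.sum(),rect(X[b]))
E
```

```text
time: 3.52
tool_pos: [526.0, 281.4, 121.0]
tool_rot: [0.001, -0.109, 0.994, 0.0]
wrist_force: [-0.9, -0.5, 0.6]
grip_width: 0.3
grip_force: 0.6
t 3.52 pos [526.  281.4 121. ] yaw 12.5 tilt [0.12 0.06] F [-0.9 -0.5  0.6] w 0.3 g 0.6
linear [0.0107, 0.0091, -0.0051] rot [0.0007, 0.0029, 0.0001] rows 0.1
time: 3.93
tool_pos: [503.7, 194.0, 201.3]
tool_rot: [0.001, -0.11, 0.994, 0.0]
wrist_force: [-0.4, 1.0, -0.2]
grip_width: 0.4
grip_force: 0.0
top 59
(array([519.2, 392.1]), np.float64(13.2), array([523., 375.]), array([515., 408.])) (array([519.1, 391.4]), array([16.2, 34.3]), 12.45)
side 355
(array([533. , 348.7]), np.float64(12.4), array([550., 272.]), array([518., 417.])) (array([534. , 344.3]), array([ 20.8, 148.6]), 12.39)
wrist 1498
(array([530.4, 337.6]), np.float64(12.2), array([540., 292.]), array([521., 383.])) (array([531.2, 337.6]), array([14.5, 92.7]), 12.87)
base 68 (array([480.6, 332.6]), array([125. ,  39.4]), 89.61)
```

```bash
python3 go.py 530 -150 320 -30; python3 go.py 530 -150 320 -90
```

```text
t 4.13 pos [504.9 193.7 200.9] yaw 12.39 tilt [0.2  0.07] F [-0.1  0.2 -0.7] w 0.6 g 0.0
linear [0.1219, -0.8526, -0.2987] rot [0.0023, 0.0042, 0.942] rows 8.7
t 4.13 pos [504.9 193.7 200.9] yaw 12.39 tilt [0.2  0.07] F [-0.1  0.2 -0.7] w 0.6 g 0.0
linear [0.1219, -0.8526, -0.2987] rot [0.0046, 0.0027, 2.2753] rows 8.7
```

View pics/w4.png

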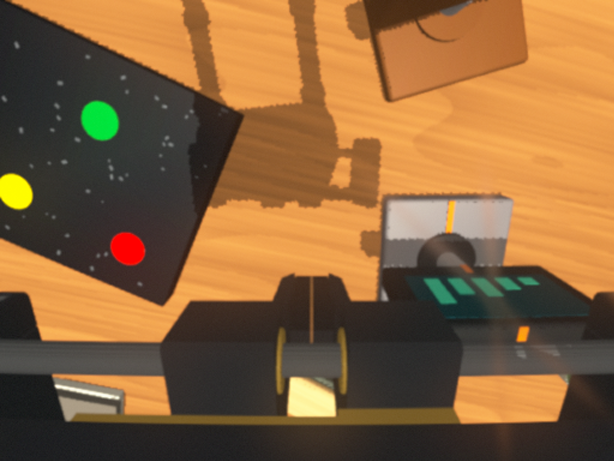

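The screen at (470,290) now looks parallel to the base's front edge, with the orange line at (450,215) ahead of it. I'm moving on toward the slab and probe, and will check it with a clear top view on the way.

```bash
python3 -m creep '[{"gripper":1,"linear":[0.12,-0.85,-0.3],"rot":[0,0,0.94]},{"gripper":1,"linear":[0.12,-0.85,-0.3],"rot":[0,0,0.94]},{"gripper":1,"linear":[0.12,-0.85,-0.3],"rot":[0,0,0.94]},{"gripper":1,"linear":[0.12,-0.85,-0.3],"rot":[0,0,0.94]},{"gripper":1,"linear":[0.12,-0.85,-0.3],"rot":[0,0,0.94]}]' ; python3 go.py 530 -150 320 -60
```

```text
time: 4.55
tool_pos: [518.8, -2.5, 267.4]
tool_rot: [-0.001, 0.204, 0.979, 0.0]
wrist_force: [1.8, -0.3, -0.2]
grip_width: 31.7
grip_force: 0.0
t 4.55 pos [518.8  -2.5 267.4] yaw -23.53 tilt [-0.09  0.02] F [ 1.8 -0.3 -0.2] w 31.7 g 0.0
linear [-0.1728, -0.327, -0.1316] rot [-0.001, -0.0019, 0.8105] rows 3.8
```

```bash
python3 -m creep '[{"gripper":1,"linear":[-0.173,-0.327,-0.132],"rot":[0,0,0.81]},{"gripper":1,"linear":[-0.173,-0.327,-0.132],"rot":[0,0,0.81]},{"gripper":1,"linear":[-0.173,-0.327,-0.132],"rot":[0,0,0.81]},{"gripper":1,"linear":[-0.173,-0.327,-0.132],"rot":[0,0,0.81]},{"gripper":1,"linear":[-0.173,-0.327,-0.132],"rot":[0,0,0.81]}]' ; python3 -m creep '[{"gripper":1,"linear":[0,0,0],"rot":[0,0,0.667]},{"gripper":1,"linear":[0,0,0],"rot":[0,0,0.667]},{"gripper":1,"linear":[0,0,0],"rot":[0,0,0.667]},{"gripper":1,"linear":[0,0,0],"rot":[0,0,0.667]},{"gripper":1,"linear":[0,0,0],"rot":[0,0,0.667]}]'
python3 - <<'E'
from m import *
from go import go
c=cam('top'); X,H=cloud(c)
s=near(X,533,340,95,155,168); print('screen',s.sum(),line(X[s]),rect(X[s]))
b=near(X,533,340,110,14,30)&(H[:,1]<70); print('base',b.sum(),rect(X[b]))
o=near(X,533,340,110,14,30)&(H[:,1]>130)&(H[:,0]<25); print('orange',o.sum(),np.round(X[o].mean(0),1),line(X[o]))
w=cam('wrist'); X,H=cloud(w); dots(X,H)
s=near(X,515,-35,170,26,36)&(H[:,2]<110); print('slab',rect(X[s]))
save(w,'w5.png',None,1.2)
go(534,-325,220,-90)
E
```

```text
time: 4.97
tool_pos: [532.8, -154.1, 322.3]
tool_rot: [0.002, 0.497, 0.868, -0.001]
wrist_force: [0.5, -0.6, -0.7]
grip_width: 65.0
grip_force: 0.0
time: 5.38
tool_pos: [531.4, -148.5, 319.3]
tool_rot: [-0.001, 0.703, 0.712, -0.0]
wrist_force: [-0.3, -0.3, -0.7]
grip_width: 88.4
grip_force: 0.0
screen 423 (array([533.3, 341.4]), np.float64(12.6), array([550., 268.]), array([517., 414.])) (array([534. , 341.2]), array([ 23.5, 150.2]), 13.18)
base 989 (array([533.2, 341. ]), array([126.4, 127.5]), 13.09)
orange 31 [488.4 347.4  22.6] (array([488.4, 347.4]), np.float64(-10.3), array([484., 324.]), array([500., 409.]))
red 585 [590.1  16.9  30.7]
yellow 501 [553.9 -98.1  30.9]
green 537 [469.3 -15.4  30.9]
slab (array([516.3, -33.7]), array([240.3, 219.2]), 76.32)
t 5.48 pos [ 531.3 -148.7  319.8] yaw -88.88 tilt [-0.09  0.04] F [0.4 0.5 1.2] w 88.4 g 0.0
linear [-0.4409, -0.0015, 0.2492] rot [-0.002, -0.0009, 0.0248] rows 4.9
```

View pics/w5.png

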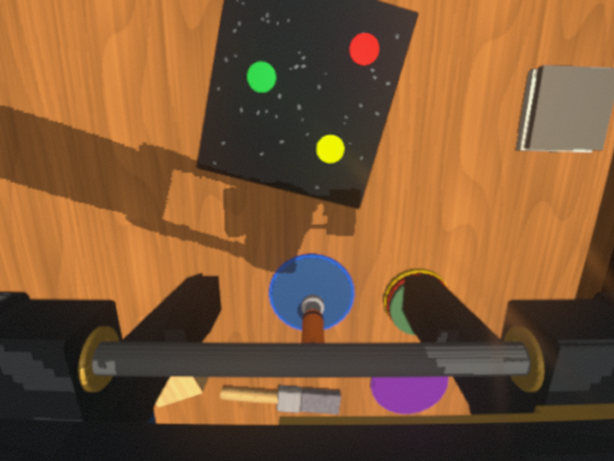

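The wrist view shows red at (365,48), yellow (330,149), green (262,77), and the probe on the blue pad at (312,310) between the fingers. Top and wrist measurements of the dots agree to about 2 mm. The screen is square within 0.5°.

```bash
cat > pr.py <<'E'
from m import *
from scipy.optimize import least_squares
def probe(c,x,y,z0,z1,r=15,rad=45):
    X,H=cloud(c); m=near(X,x,y,rad,z0,z1)&(H[:,0]<20)&(H[:,1]>150); P=X[m]
    f=least_squares(lambda v:np.hypot(P[:,0]-v[0],P[:,1]-v[1])-r,[x,y],loss='soft_l1').x if m.sum()>10 else None
    print(m.sum(),'axis',np.round(f,1) if f is not None else '', 'z',np.round(np.nanmin(P[:,2]),1) if m.any() else '',np.round(np.nanmax(P[:,2]),1) if m.any() else '')
    return f
E
python3 - <<'E'
from pr import *
w=cam('wrist'); t=cam('top'); s=cam('side')
for c in (w,t,s): probe(c,534,-325,60,125)
X,H=cloud(w); p=near(X,534,-312,80,0,12)&(H[:,0]>95)&(H[:,0]<125); print('pad',p.sum(),cv2.minEnclosingCircle(X[p][:,:2].astype(np.float32)))
E
```

```text
376 axis [ 536.  -330.8] z 60.0 123.5
30 axis [ 535.7 -328.6] z 66.6 124.6
119 axis [ 535.8 -329.6] z 60.4 124.1
pad 3041 ((533.4723510742188, -314.1387634277344), 64.97080993652344)
```

```bash
python3 -m creep '[{"gripper":1,"linear":[-0.425,0,0.22],"rot":[0,0,0.025]},{"gripper":1,"linear":[-0.425,0,0.22],"rot":[0,0,0.025]},{"gripper":1,"linear":[-0.425,0,0.22],"rot":[0,0,0.025]},{"gripper":1,"linear":[-0.425,0,0.22],"rot":[0,0,0.025]},{"gripper":1,"linear":[-0.425,0,0.22],"rot":[0,0,0.025]}]'; python3 go.py 534 -325 97 -90
```

```text
time: 6.05
tool_pos: [532.9, -322.3, 230.4]
tool_rot: [-0.001, 0.708, 0.706, -0.001]
wrist_force: [0.2, 0.7, -0.4]
grip_width: 88.1
grip_force: 0.0
t 6.05 pos [ 532.9 -322.3  230.4] yaw -90.17 tilt [-0.12  0.01] F [ 0.2  0.7 -0.4] w 88.1 g 0.0
linear [-0.0068, 0.0034, 0.3336] rot [-0.0027, -0.0001, -0.0038] rows 3.2
```

```bash
python3 -m creep '[{"gripper":1,"linear":[-0.018,0.007,0.06],"rot":[0,0,0]},{"gripper":1,"linear":[-0.018,0.007,0.14],"rot":[0,0,0]},{"gripper":1,"linear":[-0.018,0.007,0.22],"rot":[0,0,0]},{"gripper":1,"linear":[-0.018,0.007,0.3],"rot":[0,0,0]},{"gripper":1,"linear":[-0.018,0.007,0.333],"rot":[0,0,0]}]'; python3 go.py 535.8 -329.7 97 -90
```

```text
time: 6.47
tool_pos: [534.0, -325.2, 94.7]
tool_rot: [-0.004, 0.708, 0.706, -0.001]
wrist_force: [0.3, 0.1, -0.9]
grip_width: 88.0
grip_force: 0.0
t 6.47 pos [ 534.  -325.2   94.7] yaw -90.13 tilt [-0.35  0.24] F [ 0.3  0.1 -0.9] w 88.0 g 0.0
linear [-0.0113, 0.0046, -0.0059] rot [-0.0078, -0.0052, -0.0029] rows 0.1
```

```bash
python3 -m creep '[{"gripper":1,"linear":[0,0,0],"rot":[0,0,0]},{"gripper":1,"linear":[0,0,0],"rot":[0,0,0]}]' >/dev/null; python3 go.py 535.8 -329.7 97 -90
```

```text
t 6.63 pos [ 536.7 -326.6   99.7] yaw -90.14 tilt [-0.06  0.04] F [-0.4  0.2  0.5] w 87.8 g 0.0
linear [-0.0077, -0.0022, 0.0067] rot [-0.0012, -0.0009, -0.0032] rows 0.1
```

```bash
for i in 1 2; do python3 -m creep '[{"gripper":1,"linear":[0,0,0],"rot":[0,0,0]},{"gripper":1,"linear":[0,0,0],"rot":[0,0,0]}]' >/dev/null; python3 go.py 535.8 -329.7 97 -90; done
```

```text
t 6.8 pos [ 538.6 -327.9  102.8] yaw -90.16 tilt [ 0.23 -0.16] F [-0.2 -0.5  0.5] w 88.5 g 0.0
linear [-0.0044, -0.0071, 0.0145] rot [0.0052, 0.0035, -0.0036] rows 0.2
t 6.97 pos [ 537.8 -327.5  101.8] yaw -90.17 tilt [ 0.15 -0.1 ] F [-0.4 -0.2 -0. ] w 87.9 g 0.0
linear [-0.0056, -0.0051, 0.0121] rot [0.0034, 0.0023, -0.0039] rows 0.1
```

```bash
python3 -m creep '[{"gripper":1,"linear":[-0.0055,-0.005,0.012],"rot":[0,0,0]},{"gripper":1,"linear":[-0.0055,-0.005,0.012],"rot":[0,0,0]},{"gripper":1,"linear":[-0.0055,-0.005,0.012],"rot":[0,0,0]},{"gripper":1,"linear":[-0.0055,-0.005,0.012],"rot":[0,0,0]},{"gripper":1,"linear":[-0.0055,-0.005,0.012],"rot":[0,0,0]}]'>/dev/null; python3 go.py 535.8 -329.7 97 -90;  python3 -m creep '[{"gripper":0,"linear":[0,0,0],"rot":[0,0,0]},{"gripper":0,"linear":[0,0,0],"rot":[0,0,0]},{"gripper":0,"linear":[0,0,0],"rot":[0,0,0]},{"gripper":-0.2,"linear":[0,0,0],"rot":[0,0,0]},{"gripper":-0.2,"linear":[0,0,0],"rot":[0,0,0]}]' 25; python3 go.py 535.8 -329.7 97 -90
```

```text
t 7.38 pos [ 534.6 -329.    94.9] yaw -90.19 tilt [-0.01  0.01] F [-1.   0.4 -0.3] w 88.3 g 0.0
linear [-0.0017, 0.0029, -0.0052] rot [-0.0002, -0.0002, -0.0042] rows 0.1
time: 7.8
tool_pos: [534.8, -329.1, 95.1]
tool_rot: [0.0, 0.708, 0.706, -0.0]
wrist_force: [0.7, -0.9, 0.3]
grip_width: 57.2
grip_force: 0.0
t 7.8 pos [ 534.8 -329.1   95.1] yaw -90.19 tilt [ 0. -0.] F [ 0.7 -0.9  0.3] w 57.2 g 0.0
linear [-0.0016, 0.0026, -0.0048] rot [0.0, 0.0, -0.0042] rows 0.1
```

```bash
python3 -m creep '[{"gripper":-1,"linear":[-0.001,0.0025,-0.004],"rot":[0,0,0]},{"gripper":-1,"linear":[-0.001,0.0025,-0.004],"rot":[0,0,0]},{"gripper":-1,"linear":[-0.001,0.0025,-0.004],"rot":[0,0,0]},{"gripper":-1,"linear":[-0.001,0.0025,-0.004],"rot":[0,0,0]},{"gripper":-1,"linear":[-0.001,0.0025,-0.004],"rot":[0,0,0]}]' 25; python3 -m creep '[{"gripper":-1,"linear":[0,0,0],"rot":[0,0,0]},{"gripper":-1,"linear":[0,0,0],"rot":[0,0,0]}]' 25; python3 go.py 535.8 -329.7 97 -90
```

```text
time: 8.22
tool_pos: [535.7, -329.5, 96.7]
tool_rot: [0.0, 0.708, 0.706, -0.0]
wrist_force: [-0.1, 0.9, 0.8]
grip_width: 29.0
grip_force: 25.0
time: 8.38
tool_pos: [535.7, -329.5, 96.7]
tool_rot: [0.0, 0.708, 0.706, -0.0]
wrist_force: [0.7, -0.5, 1.3]
grip_width: 29.7
grip_force: 25.0
t 8.38 pos [ 535.7 -329.5   96.7] yaw -90.19 tilt [ 0.   -0.01] F [ 0.7 -0.5  1.3] w 29.7 g 25.0
linear [-0.0005, 0.0002, -0.0008] rot [0.0, 0.0001, -0.0041] rows 0.0
```

```bash
python3 -m creep '[{"gripper":-1,"linear":[0,0,-0.03],"rot":[0,0,0]},{"gripper":-1,"linear":[0,0,-0.09],"rot":[0,0,0]},{"gripper":-1,"linear":[0,0,-0.17],"rot":[0,0,0]},{"gripper":-1,"linear":[0,0,-0.23],"rot":[0,0,0]},{"gripper":-1,"linear":[0,0,-0.26],"rot":[0,0,0]}]' 35; python3 go.py 590 17.5 200 -90
```

```text
time: 8.8
tool_pos: [537.1, -330.3, 204.9]
tool_rot: [0.002, 0.708, 0.706, 0.001]
wrist_force: [0.8, -0.5, -2.6]
grip_width: 29.2
grip_force: 35.0
t 8.8 pos [ 537.1 -330.3  204.9] yaw -90.18 tilt [ 0.24 -0.16] F [ 0.8 -0.5 -2.6] w 29.2 g 35.0
linear [0.8699, 0.1294, 0.0104] rot [0.0054, 0.0035, -0.0041] rows 8.4
```

```bash
python3 -m creep '[{"gripper":-1,"linear":[0.06,0.01,0],"rot":[0,0,0]},{"gripper":-1,"linear":[0.15,0.025,0],"rot":[0,0,0]},{"gripper":-1,"linear":[0.25,0.04,0],"rot":[0,0,0]},{"gripper":-1,"linear":[0.35,0.055,0],"rot":[0,0,0]},{"gripper":-1,"linear":[0.45,0.07,0],"rot":[0,0,0]}]'>/dev/null;  python3 go.py 590 17.5 200 -90
```

```text
t 9.22 pos [ 563.5 -147.9  199.9] yaw -90.25 tilt [-0.09  0.03] F [ 1.1 -0.4 -2.8] w 29.3 g 35.0
linear [0.4137, 0.0645, -0.0002] rot [-0.0019, -0.0007, -0.0055] rows 4.0
```

```bash
python3 -m creep '[{"gripper":-1,"linear":[0.1,0.015,0],"rot":[0,0,0]},{"gripper":-1,"linear":[0.19,0.03,0],"rot":[0,0,0]},{"gripper":-1,"linear":[0.27,0.043,0],"rot":[0,0,0]},{"gripper":-1,"linear":[0.34,0.055,0],"rot":[0,0,0]},{"gripper":-1,"linear":[0.385,0.06,0],"rot":[0,0,0]}]'>/dev/null; python3 -m creep '[{"gripper":-1,"linear":[0,0,0],"rot":[0,0,0]},{"gripper":-1,"linear":[0,0,0],"rot":[0,0,0]},{"gripper":-1,"linear":[0,0,0],"rot":[0,0,0]},{"gripper":-1,"linear":[0,0,0],"rot":[0,0,0]},{"gripper":-1,"linear":[0,0,0],"rot":[0,0,0]}]' >/dev/null
python3 - <<'E'
from pr import *
from go import go
go(590,17.5,160,-90)
s=get_state()['tool_pos']
w=cam('wrist'); save(w,'w6.png',None,1.2)
sd=cam('side')
for n,c in(('w',w),('s',sd)):
    for z in ((-50,-20),(-20,10)): print(n,z); probe(c,s[0],s[1],s[2]+z[0],s[2]+z[1])
save(sd,'s6.png',(150,80,350,280),3)
X,H=cloud(w); dots(X,H)
E
```

```text
t 10.05 pos [588.6   3.2 200.4] yaw -90.27 tilt [-0.02 -0.02] F [ 0.1 -0.6 -2.6] w 29.4 g 35.0
linear [0.0358, 0.0034, 0.1011] rot [-0.0005, 0.0004, -0.0061] rows 1.0
w (-50, -20)
494 axis [589.    2.3] z 150.6 180.4
w (-20, 10)
946 axis [589.1   2.3] z 180.4 210.4
s (-50, -20)
71 axis [589.3   3.6] z 151.2 180.0
s (-20, 10)
83 axis [588.9   3.4] z 181.5 210.2
red 797 [590.1  17.2  31. ]
yellow 0 
green 685 [468.9 -15.4  31.1]
```

View pics/w6.png

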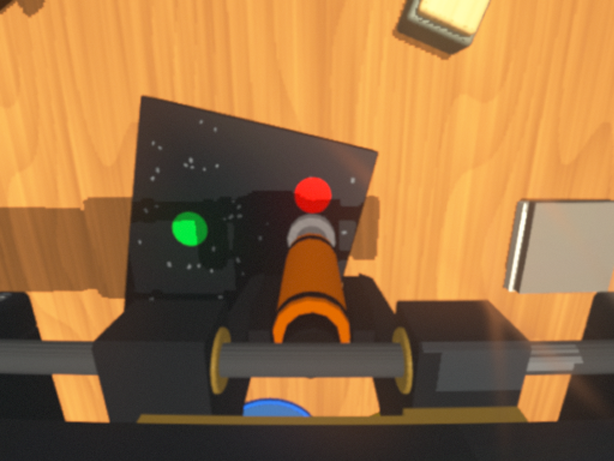

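View pics/s6.png

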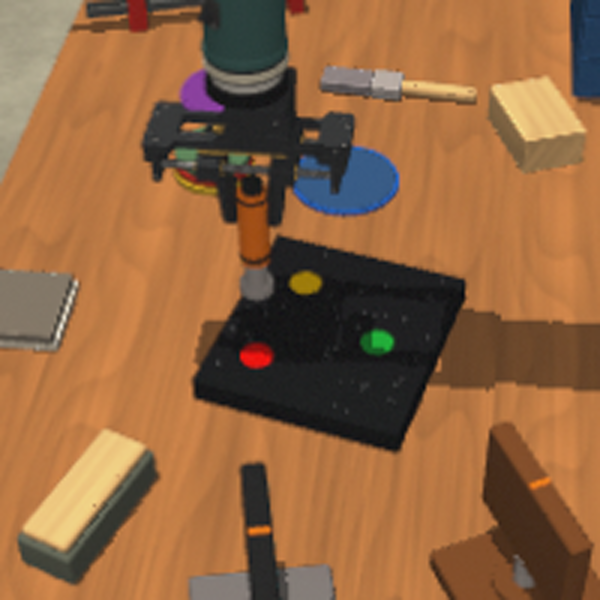

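In the wrist view the probe hangs upright with its foot at (312,230), and the red dot is ahead of it at (313,195). The side crop agrees. I still need about 14 mm in y, then down.

```bash
python3 -m creep '[{"gripper":-1,"linear":[0.036,0.003,0.02],"rot":[0,0,0]},{"gripper":-1,"linear":[0.036,0.003,0.08],"rot":[0,0,0]},{"gripper":-1,"linear":[0.036,0.003,0.125],"rot":[0,0,0]},{"gripper":-1,"linear":[0.036,0.003,0.15],"rot":[0,0,0]},{"gripper":-1,"linear":[0.036,0.003,0.16],"rot":[0,0,0]}]'>/dev/null; python3 -m creep '[{"gripper":-1,"linear":[0,0,0],"rot":[0,0,0]},{"gripper":-1,"linear":[0,0,0],"rot":[0,0,0]},{"gripper":-1,"linear":[0,0,0],"rot":[0,0,0]},{"gripper":-1,"linear":[0,0,0],"rot":[0,0,0]},{"gripper":-1,"linear":[0,0,0],"rot":[0,0,0]}]' >/dev/null
python3 - <<'E'
from pr import *
from go import go
go(589.8,17.6,120.5,-90.27)
s=get_state()['tool_pos']
w=cam('wrist'); sd=cam('side')
for c in(w,sd): probe(c,s[0],s[1],s[2]-50,s[2]+10)
E
```

```text
t 10.98 pos [590.9  18.7 137.9] yaw -90.19 tilt [0.12 0.  ] F [-0.4  0.3 -2.8] w 29.5 g 35.0
linear [-0.0029, -0.0028, 0.0434] rot [0.0027, -0.0, 0.0017] rows 0.4
1404 axis [591.3  17.9] z 88.2 147.8
139 axis [590.9  19. ] z 88.7 147.6
```

```bash
python3 -m creep '[{"gripper":-1,"linear":[-0.0025,-0.0025,0.012],"rot":[0,0,0]},{"gripper":-1,"linear":[-0.0025,-0.0025,0.024],"rot":[0,0,0]},{"gripper":-1,"linear":[-0.0025,-0.0025,0.034],"rot":[0,0,0]},{"gripper":-1,"linear":[-0.0025,-0.0025,0.034],"rot":[0,0,0]},{"gripper":-1,"linear":[-0.0025,-0.0025,0.034],"rot":[0,0,0]}]'>/dev/null; python3 -m creep '[{"gripper":-1,"linear":[0,0,0],"rot":[0,0,0]},{"gripper":-1,"linear":[0,0,0],"rot":[0,0,0]},{"gripper":-1,"linear":[0,0,0],"rot":[0,0,0]},{"gripper":-1,"linear":[0,0,0],"rot":[0,0,0]},{"gripper":-1,"linear":[0,0,0],"rot":[0,0,0]}]' >/dev/null; python3 go.py 589.8 17.6 120.5 -90.2
```

```text
t 11.92 pos [589.2  17.8 123.2] yaw -90.19 tilt [ 0.02 -0.  ] F [ 0.4  0.1 -3.9] w 28.8 g 35.0
linear [-0.0004, 0.0015, 0.0068] rot [0.0004, 0.0, 0.0003] rows 0.1
```

```bash
python3 -m creep '[{"gripper":-1,"linear":[0,0.001,0.003],"rot":[0,0,0]},{"gripper":-1,"linear":[0,0.001,0.005],"rot":[0,0,0]},{"gripper":-1,"linear":[0,0.001,0.007],"rot":[0,0,0]},{"gripper":-1,"linear":[0,0.001,0.009],"rot":[0,0,0]},{"gripper":-1,"linear":[0,0.001,0.009],"rot":[0,0,0]}]' ; python3 -m creep '[{"gripper":-1,"linear":[0,0,0],"rot":[0,0,0]},{"gripper":-1,"linear":[0,0,0],"rot":[0,0,0]},{"gripper":-1,"linear":[0,0,0],"rot":[0,0,0]}]' >/dev/null; python3 go.py 589.8 17.6 120.5 -90.2
```

```text
time: 12.33
tool_pos: [589.8, 17.8, 120.7]
tool_rot: [0.0, 0.708, 0.706, 0.0]
wrist_force: [-2.3, -0.4, 4.4]
grip_width: 29.0
grip_force: 35.0
t 12.58 pos [589.8  17.8 120.7] yaw -90.18 tilt [ 0.05 -0.  ] F [-2.   0.2  5.8] w 29.3 g 35.0
linear [-0.0005, -0.0001, 0.0005] rot [0.0011, 0.0, 0.0003] rows 0.0
```

```bash
python3 -m creep '[{"gripper":-1,"linear":[0,0,0],"rot":[0,0,0]},{"gripper":-1,"linear":[0,0,0],"rot":[0,0,0]},{"gripper":-1,"linear":[0,0,0],"rot":[0,0,0]},{"gripper":-1,"linear":[0,0,0],"rot":[0,0,0]},{"gripper":-1,"linear":[0,0,0],"rot":[0,0,0]}]' >/dev/null
python3 - <<'E'
from pr import *
s=get_state()['tool_pos']
for n in('wrist','side'):
    c=cam(n)
    for a,b in((-48,-15),(-15,15)): probe(c,s[0],s[1],s[2]+a,s[2]+b)
    save(c,'red_'+n+'.png',(130,100,330,250) if n=='wrist' else (190,130,310,230),4 if n=='wrist' else 5)
E
```

```text
585 axis [590.1  16.9] z 72.7 105.7
1011 axis [590.2  16.9] z 105.8 135.7
72 axis [589.7  19.1] z 73.6 105.5
74 axis [590.1  18.7] z 106.1 135.7
```

View pics/red_side.png

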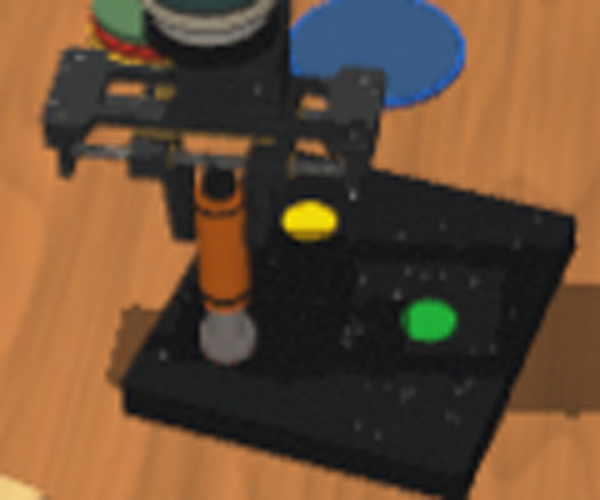

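The foot covers the red dot completely: it sits at (228,340) in the crop with no red visible, and the probe is upright. Next is the lift and the move to yellow.

```bash
python3 -m creep '[{"gripper":-1,"linear":[0,0,-0.02],"rot":[0,0,0]},{"gripper":-1,"linear":[0,0,-0.07],"rot":[0,0,0]},{"gripper":-1,"linear":[-0.03,0,-0.12],"rot":[0,0,0]},{"gripper":-1,"linear":[-0.1,-0.04,-0.15],"rot":[0,0,0]},{"gripper":-1,"linear":[-0.19,-0.07,-0.15],"rot":[0,0,0]}]'>/dev/null; python3 go.py 553.4 -97.3 180 -90.2
```

```text
t 13.52 pos [563.3 -57.4 183. ] yaw -89.99 tilt [ 0.35 -0.  ] F [ 0.3 -1.2 -2.5] w 29.6 g 35.0
linear [-0.0997, -0.0249, 0.0074] rot [0.0078, 0.0001, 0.0046] rows 1.0
```

```bash
python3 -m creep '[{"gripper":-1,"linear":[-0.05,-0.012,0.02],"rot":[0,0,0]},{"gripper":-1,"linear":[-0.085,-0.02,0.05],"rot":[0,0,0]},{"gripper":-1,"linear":[-0.095,-0.023,0.09],"rot":[0,0,0]},{"gripper":-1,"linear":[-0.098,-0.024,0.11],"rot":[0,0,0]},{"gripper":-1,"linear":[-0.098,-0.024,0.12],"rot":[0,0,0]}]'>/dev/null; python3 -m creep '[{"gripper":-1,"linear":[0,0,0],"rot":[0,0,0]},{"gripper":-1,"linear":[0,0,0],"rot":[0,0,0]},{"gripper":-1,"linear":[0,0,0],"rot":[0,0,0]},{"gripper":-1,"linear":[0,0,0],"rot":[0,0,0]},{"gripper":-1,"linear":[0,0,0],"rot":[0,0,0]}]' >/dev/null
python3 - <<'E'
from pr import *
from go import go
go(553.4,-97.3,120.5,-90.2)
s=get_state()['tool_pos']
for n in('wrist','side'): probe(cam(n),s[0],s[1],s[2]-48,s[2]+10)
E
```

```text
t 14.35 pos [552.2 -97.  132.3] yaw -90.14 tilt [ 0.09 -0.02] F [-1.3 -0.4 -2.7] w 29.2 g 35.0
linear [-0.0007, 0.0029, 0.0295] rot [0.0019, 0.0004, 0.0013] rows 0.3
1381 axis [552.6 -97.9] z 84.4 142.3
130 axis [552.2 -96.4] z 84.7 141.8
```

```bash
python3 -m creep '[{"gripper":-1,"linear":[0,0.0025,0.008],"rot":[0,0,0]},{"gripper":-1,"linear":[0,0.0025,0.016],"rot":[0,0,0]},{"gripper":-1,"linear":[0,0.0025,0.022],"rot":[0,0,0]},{"gripper":-1,"linear":[0,0.0025,0.022],"rot":[0,0,0]},{"gripper":-1,"linear":[0,0.0025,0.022],"rot":[0,0,0]}]'>/dev/null; python3 -m creep '[{"gripper":-1,"linear":[0,0,0],"rot":[0,0,0]},{"gripper":-1,"linear":[0,0,0],"rot":[0,0,0]},{"gripper":-1,"linear":[0,0,0],"rot":[0,0,0]},{"gripper":-1,"linear":[0,0,0],"rot":[0,0,0]},{"gripper":-1,"linear":[0,0,0],"rot":[0,0,0]}]' >/dev/null; python3 go.py 553.4 -97.3 120.5 -90.2
```

```text
t 15.28 pos [552.6 -97.3 122.7] yaw -90.19 tilt [ 0.01 -0.  ] F [ 0.5  0.2 -3.3] w 29.3 g 35.0
linear [0.0001, 0.0021, 0.0056] rot [0.0003, 0.0001, 0.0003] rows 0.1
```

```bash
python3 -m creep '[{"gripper":-1,"linear":[0,0.002,0.002],"rot":[0,0,0]},{"gripper":-1,"linear":[0,0.002,0.004],"rot":[0,0,0]},{"gripper":-1,"linear":[0,0.002,0.006],"rot":[0,0,0]},{"gripper":-1,"linear":[0,0.002,0.008],"rot":[0,0,0]},{"gripper":-1,"linear":[0,0.002,0.008],"rot":[0,0,0]}]' ; python3 -m creep '[{"gripper":-1,"linear":[0,0,0],"rot":[0,0,0]},{"gripper":-1,"linear":[0,0,0],"rot":[0,0,0]},{"gripper":-1,"linear":[0,0,0],"rot":[0,0,0]},{"gripper":-1,"linear":[0,0,0],"rot":[0,0,0]},{"gripper":-1,"linear":[0,0,0],"rot":[0,0,0]}]' >/dev/null; python3 go.py 553.4 -97.3 120.5 -90.2; python3 -m creep '[{"gripper":-1,"linear":[0,0,0],"rot":[0,0,0]},{"gripper":-1,"linear":[0,0,0],"rot":[0,0,0]},{"gripper":-1,"linear":[0,0,0],"rot":[0,0,0]}]'
python3 - <<'E'
from pr import *
s=get_state()['tool_pos']
for n in('wrist','side'):
    c=cam(n)
    for a,b in((-48,-15),(-15,15)): probe(c,s[0],s[1],s[2]+a,s[2]+b)
    X,H=cloud(c); m=near(X,553,-97,40,25,42)&(H[:,1]>130)&(H[:,0]>20)&(H[:,0]<38); print('yellow seen',m.sum())
E
```

```text
time: 15.7
tool_pos: [553.7, -97.5, 120.7]
tool_rot: [0.0, 0.708, 0.706, 0.0]
wrist_force: [-2.5, 0.5, 4.3]
grip_width: 29.2
grip_force: 35.0
t 16.12 pos [553.7 -97.4 120.7] yaw -90.18 tilt [ 0.05 -0.02] F [-1.9 -0.3  5.5] w 29.1 g 35.0
linear [0.0004, -0.0008, 0.0004] rot [0.0012, 0.0004, 0.0003] rows 0.0
time: 16.37
tool_pos: [553.7, -97.5, 120.7]
tool_rot: [0.0, 0.708, 0.706, 0.0]
wrist_force: [-2.4, 1.4, 5.7]
grip_width: 28.6
grip_force: 35.0
589 axis [554.  -98.3] z 73.0 105.7
1015 axis [554.1 -98.3] z 105.7 135.7
yellow seen 35
68 axis [553.6 -96.6] z 72.8 105.2
75 axis [553.8 -96.9] z 106.2 135.6
yellow seen 5
```

Yellow is covered except for a sliver about 1 mm wide, and it was held with force. Next: lift and return to the pad.

```bash
python3 -m creep '[{"gripper":-1,"linear":[0,0,-0.02],"rot":[0,0,0]},{"gripper":-1,"linear":[0,0,-0.07],"rot":[0,0,0]},{"gripper":-1,"linear":[-0.03,0,-0.12],"rot":[0,0,0]},{"gripper":-1,"linear":[-0.1,-0.01,-0.15],"rot":[0,0,0]},{"gripper":-1,"linear":[-0.19,-0.02,-0.15],"rot":[0,0,0]}]'>/dev/null; python3 go.py 533.5 -315 160 -90.2
```

```text
t 16.88 pos [ 547.4 -173.   183.1] yaw -90.0 tilt [ 0.35 -0.06] F [ 2.1 -1.1 -3. ] w 28.8 g 35.0
linear [-0.3551, -0.0351, 0.058] rot [0.0077, 0.0014, 0.0045] rows 3.5
```

```bash
python3 -m creep '[{"gripper":-1,"linear":[-0.1,-0.01,0],"rot":[0,0,0]},{"gripper":-1,"linear":[-0.19,-0.02,0.02],"rot":[0,0,0]},{"gripper":-1,"linear":[-0.27,-0.028,0.05],"rot":[0,0,0]},{"gripper":-1,"linear":[-0.33,-0.034,0.1],"rot":[0,0,0]},{"gripper":-1,"linear":[-0.352,-0.035,0.15],"rot":[0,0,0]}]'>/dev/null; python3 -m creep '[{"gripper":-1,"linear":[0,0,0.03],"rot":[0,0,0]},{"gripper":-1,"linear":[0,0,0.03],"rot":[0,0,0]},{"gripper":-1,"linear":[0,0,0.03],"rot":[0,0,0]},{"gripper":-1,"linear":[0,0,0.03],"rot":[0,0,0]},{"gripper":-1,"linear":[0,0,0.03],"rot":[0,0,0]}]'>/dev/null;  python3 -m creep '[{"gripper":-1,"linear":[0,0,0],"rot":[0,0,0]},{"gripper":-1,"linear":[0,0,0],"rot":[0,0,0]},{"gripper":-1,"linear":[0,0,0],"rot":[0,0,0]},{"gripper":-1,"linear":[0,0,0],"rot":[0,0,0]}]'>/dev/null; python3 go.py 533.5 -315 96.7 -90.2
```

```text
t 18.05 pos [ 530.9 -313.9  108. ] yaw -90.16 tilt [ 0.04 -0.03] F [-0.2  0.9 -3.4] w 28.9 g 35.0
linear [-0.0027, 0.0065, 0.0283] rot [0.0009, 0.0006, 0.0008] rows 0.3
```

```bash
python3 -m creep '[{"gripper":-1,"linear":[-0.0025,0.006,0.008],"rot":[0,0,0]},{"gripper":-1,"linear":[-0.0025,0.006,0.016],"rot":[0,0,0]},{"gripper":-1,"linear":[-0.0025,0.006,0.021],"rot":[0,0,0]},{"gripper":-1,"linear":[-0.0025,0.006,0.024],"rot":[0,0,0]},{"gripper":-1,"linear":[-0.0025,0.006,0.026],"rot":[0,0,0]}]'>/dev/null; python3 -m creep '[{"gripper":-1,"linear":[0,0,0.001],"rot":[0,0,0]},{"gripper":-1,"linear":[0,0,0.001],"rot":[0,0,0]},{"gripper":-1,"linear":[0,0,0.001],"rot":[0,0,0]},{"gripper":-1,"linear":[0,0,0.001],"rot":[0,0,0]},{"gripper":-1,"linear":[0,0,0.001],"rot":[0,0,0]}]' >/dev/null; python3 go.py 533.5 -315 96.7 -90.2
```

```text
t 18.88 pos [ 532.9 -315.1   96.8] yaw -90.19 tilt [-0.01 -0.01] F [-1.4 -0.5 -1.1] w 29.3 g 35.0
linear [0.0002, 0.0016, 0.0002] rot [-0.0002, 0.0001, 0.0003] rows 0.0
```

Contact is just starting. I'll press slightly more and then release slowly.

```bash
python3 -m creep '[{"gripper":-1,"linear":[0,0,0.001],"rot":[0,0,0]},{"gripper":-1,"linear":[0,0,0.002],"rot":[0,0,0]},{"gripper":-1,"linear":[0,0,0.002],"rot":[0,0,0]},{"gripper":-1,"linear":[0,0,0.002],"rot":[0,0,0]},{"gripper":-1,"linear":[0,0,0.002],"rot":[0,0,0]}]'; python3 -m creep '[{"gripper":-0.25,"linear":[0,0,0],"rot":[0,0,0]},{"gripper":-0.25,"linear":[0,0,0],"rot":[0,0,0]},{"gripper":0,"linear":[0,0,0],"rot":[0,0,0]},{"gripper":0.5,"linear":[0,0,0],"rot":[0,0,0]},{"gripper":1,"linear":[0,0,0],"rot":[0,0,0]}]' 5;  python3 -m creep '[{"gripper":1,"linear":[0,0,0],"rot":[0,0,0]},{"gripper":1,"linear":[0,0,0],"rot":[0,0,0]},{"gripper":1,"linear":[0,0,0],"rot":[0,0,0]},{"gripper":1,"linear":[0,0,0],"rot":[0,0,0]},{"gripper":1,"linear":[0,0,0],"rot":[0,0,0]}]'
```

```text
time: 19.3
tool_pos: [533.1, -315.3, 96.7]
tool_rot: [0.0, 0.708, 0.706, -0.0]
wrist_force: [-3.2, -0.2, 6.7]
grip_width: 29.3
grip_force: 35.0
time: 19.72
tool_pos: [533.1, -315.0, 95.7]
tool_rot: [0.0, 0.708, 0.706, 0.0]
wrist_force: [-0.5, -0.0, 1.6]
grip_width: 51.3
grip_force: 0.0
time: 20.13
tool_pos: [533.0, -315.0, 95.8]
tool_rot: [0.0, 0.708, 0.706, 0.0]
wrist_force: [0.5, -0.6, 0.2]
grip_width: 84.3
grip_force: 0.0
```

Now I rise and back away along the tool's +x after clearing the cap, then check everything.

```bash
python3 -m creep '[{"gripper":1,"linear":[0,0,-0.06],"rot":[0,0,0]},{"gripper":1,"linear":[0,0,-0.16],"rot":[0,0,0]},{"gripper":1,"linear":[0,0,-0.26],"rot":[0,0,0]},{"gripper":1,"linear":[0,0,-0.36],"rot":[0,0,0]},{"gripper":1,"linear":[0,0,-0.45],"rot":[0,0,0]}]'>/dev/null; python3 -m creep '[{"gripper":1,"linear":[0.1,0,0],"rot":[0,0,0]},{"gripper":1,"linear":[0.2,0,0],"rot":[0,0,0]},{"gripper":1,"linear":[0.3,0,0],"rot":[0,0,0]},{"gripper":1,"linear":[0.4,0,0],"rot":[0,0,0]},{"gripper":1,"linear":[0.42,0,0],"rot":[0,0,0]}]';  python3 -m creep '[{"gripper":1,"linear":[0,0,0],"rot":[0,0,0]},{"gripper":1,"linear":[0,0,0],"rot":[0,0,0]},{"gripper":1,"linear":[0,0,0],"rot":[0,0,0]},{"gripper":1,"linear":[0,0,0],"rot":[0,0,0]},{"gripper":1,"linear":[0,0,0],"rot":[0,0,0]}]'>/dev/null
python3 - <<'E'
from pr import *
c=cam('top'); X,H=cloud(c); save(c,'end.png',None,1.5)
s=near(X,533,340,95,155,168); print('screen',s.sum(),line(X[s]),rect(X[s]))
b=near(X,533,340,110,14,30)&(H[:,1]<70); print('base',b.sum(),rect(X[b]))
s=cam('side')
for a in((50,90),(90,125)): probe(s,533,-315,*a)
E
```

```text
time: 20.97
tool_pos: [533.1, -142.1, 276.2]
tool_rot: [-0.001, 0.707, 0.707, 0.001]
wrist_force: [-0.2, 0.1, -0.0]
grip_width: 88.1
grip_force: 0.0
screen 407 (array([533.7, 341. ]), np.float64(12.5), array([550., 268.]), array([517., 415.])) (array([533.8, 341.6]), array([ 23.2, 151.1]), 12.62)
base 979 (array([533.1, 340.8]), array([126.7, 125.9]), 12.64)
72 axis [ 532.4 -314. ] z 51.6 89.6
75 axis [ 532.7 -315.3] z 90.1 123.2
```

View pics/end.png

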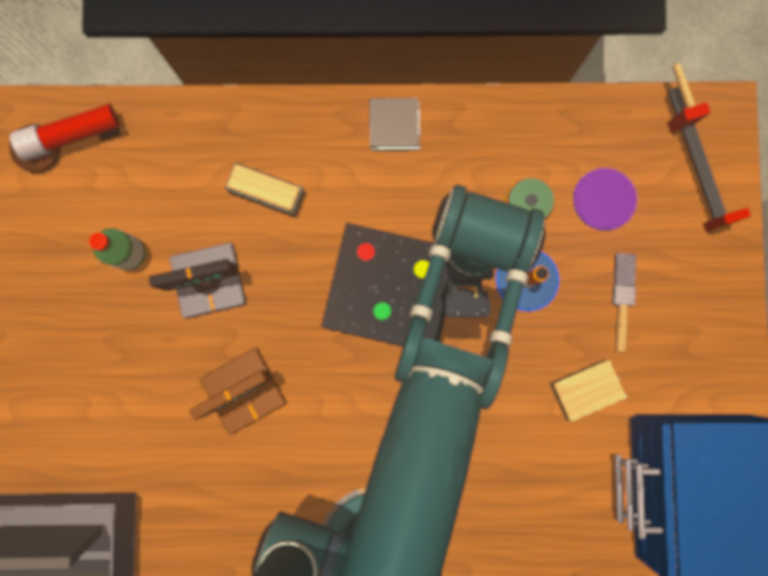

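The final view shows the screen at (195,275) square on the grey base: 12.6° against the base's 12.6–13.1°. The probe stands upright on the blue pad at (540,275), the robot is clear of it, and the other things look unmoved.

```bash
python3 -c "
from rig import *
print(job_done())"
```

```text
the job is handed in; nothing more can be done
None
```

I handed the job in at about 21 s of robot time: the screen is square to about 0.5°, the probe rested on red then yellow and stands upright on the blue pad, and nothing else looks moved.

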